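Wind the fridge chart recorder and put its pen to work

TASK

The laboratory fridge's clockwork chart recorder has run down. Wind it fully by turning the winged key on top of its case clockwise, in several part turns, until it comes up against its stop, and only then push the pen lever at the other end of the case all the way over to its far side, towards the window and away from the robot. Leave the other things on the bench where they are.

Things in the scene. Friction and masses are not known exactly. Their poses are not given: they have to be found in the camera images.
- recorder: White chart recorder case with grey top, fixed to the bench, 150 mm (x) by 270 (y) by 95 tall; origin under its centre, +x to its window side. On top: key at (0, 78 mm), lever at (0, -88), on a block 70 x 50 x 25 high, and a white dial 48 mm across at (28, 12), whose needle turns half a turn clockwise from the small mark (run down) to the large square mark (fully wound).
- key_grip (a point): Steel winding key: point on its upright axis at mid height of its wings, 139 mm above the bench. The wings are one flat plate (a hole in each wing) 46 mm wide (this point's x), 9 thick (its y), 34 high, with 27 mm free under it but for a 12 mm shank. The point turns with the key. Fingers open 75 mm or more clear the key all round, so they can turn back without lifting.
- winding_key (a joint): Key angle in rad: 0 run down, growing clockwise seen from above to a hard stop at 4.71, fully wound; starts at 0 to 0.9. Needs 0.13 Nm, rising to 0.2 near the stop; stays where it is released. At 0 the wings lie along the recorder's x, at the stop along its y.
- pen_lever_tip (a point): Centre of the 26 mm dark ball on the pen lever's 10 mm steel rod; it swings with the lever in the recorder's x-z plane, 55 mm from a level pivot (along the recorder's y) 117 mm above the bench, so the ball stands 165 mm above the bench at either end and 172 mm upright; it is 26 mm to the -x side of the pivot at 0 and 26 mm to the +x side at 1.0.
- pen_lever (a joint): Pen lever angle in rad: 0 leaning to the recorder's -x side (pen lifted, start), 1.0 at its stop leaning to the +x, window side (pen on the chart). Pushed by about 1 to 2 N at the ball; stays where it is left.
- bottle: Bystander: brown glass bottle with white cap, 44 mm across, 115 mm tall, upright, origin under its centre. Leave alone.
- carton: Bystander: small cardboard carton 70 x 110 x 60 mm high, origin under its centre. Leave alone.
- beaker: Bystander: white plastic beaker 72 mm across, 90 mm tall, upright, origin under its centre. Leave alone.

How it is judged:
By the outcome, as a careful person would: the job done as asked, in the order asked, and still so for the second after the job is handed in, with the robot touching nothing.
It also fails if it takes over 64 s, if anything falls off the work surface, if the arm or the gripper's body presses on something with over 40 N, if the wrist force passes 120 N, or if a joint passes its speed limit or range.

ROBOT

A 6-joint arm with a two-finger parallel gripper is mounted at the origin on the work surface. World frame = base frame: x ahead of the robot, y to its left, z up, the work surface at z = 0. Lengths are in mm, angles in rad, forces in N, time in s.
With the tool pointing down it reaches from about 350 to 875 mm from the base axis. Payload 4.2 kg.
Tool frame: the origin (TCP) lies on the mounting face of the last link; the fingertips stand 173 mm ahead of it and the grasp point (between the pads) lies 155 mm ahead of it; z points along the fingers, y is the line along which they close (so a half turn about z gives the same grasp; the last joint's range is limited). The gripper opens to 85 mm and grips with 20 to 120 N. Pads are 22 mm wide; open, the fingers measure 114 mm over their backs; the gripper's body (76 mm by 85 mm) begins 54 mm behind the grasp point. The pads swing forward as they close: fully open they stand 13 mm farther back than shut.
Start: joints at [1.551, 0.385, 0.008, 0, -1.194, -0.259], TCP at [171.969, 600.855, 404.712] pointing down, gripper open.
Joint ranges: [-3.14, 3.14], [-1.21, 2.06], [-1.07, 1.41], [-3.16, 2.05], [-2.99, -0.16], [-3.1, 3.1]. Speed limits (rad/s): [2.79, 2.79, 3.14, 3.14, 3.14, 3.14].

INTERFACE

Orientations are given as a unit quaternion [x, y, z, w].
In Python, from bench import arm gives the robot as it stands. The module is installed in compiled form; this text tells all that it offers.
- The arm moves only by the tool move_arm, never from a script. Its arguments are lists of equal length, an entry for each row: "fingers": the finger opening in mm, from 0 to 85.4; "travel": the shift along the tool's x, y, z in mm, a list of three; "dr": the turn, a rotation vector about the tool's x, y, z in rad, a list of three. A call has 1 to 10 rows; each row is the pose to reach, as a shift and turn from the pose commanded when the call began, along the tool's axes at that moment; what a row does not reach only later rows make up. A row lasts 1/10 s, in which the tool goes at most 50 mm and 8.59 degrees, less where a joint would pass 70% of its speed; a pose out of reach is approached as far as the arm can. A call with a gripper value outside its range is refused whole. The fingers move at their own pace and stop on an object; the grip force is fixed at half the most. Time passes only in rows, so rows that repeat a pose let the fingers close. It gives the time, the measured TCP pose, the force, the opening and the grip force at its end, in the units of the state.
- arm.read_state(): the state, without advancing time (a new reading comes with each control period).
- arm.get_image(name): name is "side" or "top" or "wrist"; returns the picture (420x560x3 uint8, red, green, blue); there is no depth.
- arm.camera_model(name): a dict with "intrinsics" (3x3 intrinsics, pixels), "k1" (the pictures are not rectified: a ray, as slopes to the right and down, at radius r is drawn at 1 + k1 r^2 times it, then the intrinsics apply), "pose" (4x4, takes a point from camera to world coordinates). Camera axes: x right, y up, looking along -z (the intrinsics and any distortion apply to the point x, -y, -z); pixel columns grow to the right and rows downward; lengths in mm; the calibration is good to about 2 mm. A picture is of the moment at which its call begins: read the wrist's pose just before it. camera_model takes no time and is no camera call; for the wrist camera it gives the pose at the moment of the call.
- arm.job_done(): hands the job in; it is judged then, once.
The state is a dict: "clock": time; "joints": joint angles; "joint_vel": joint speeds; "joint_efforts": joint torques, N m; "position": TCP position; "ee_rot": TCP orientation; "contact_force": force on the tool from outside, world axes, zero at the start; "wrist_torque": the same for the moment, N m; "gripper_width": finger opening in mm; "grasp_force": force on a finger pad.
Only numpy, scipy, OpenCV 4.12 (cv2) and the standard library are available. Lean on these libraries where they do the work, as an engineer would, in place of code of your own. Each camera call takes 0.05 s, during which the arm holds its last target. There are 200 camera calls.

## Working session

There is one attempt and no reset: what is moved stays moved. The work goes in short steps, Python scripts to look and compute and a tool call to move; the robot and the scene stay as the last step left them, time stands still between calls to the robot, and variables do not carry over. Pictures are saved under pics/ and viewed, at most 10 in all, crops included, and the job is handed in when it is done.

Besides the shell and the picture viewer there is one more tool, called as name(argument=value, ...) on one line, values as JSON. move_arm: Moves the arm, as the interface text tells. Its arguments: {"type":"object","properties":{"fingers":{"type":"array","items":{"type":"number"}},"travel":{"type":"array","items":{"type":"array","items":{"type":"number"}}},"dr":{"type":"array","items":{"type":"array","items":{"type":"number"}}}},"required":["fingers","travel","dr"]}

```bash
mkdir -p pics
python3 - <<'E'
from bench import arm
import cv2,numpy as np
s=arm.read_state();print(s)
for n in("top","side"):
    im=arm.get_image(n);cv2.imwrite(f"pics/{n}0.png",im[:,:,::-1])
    m=arm.camera_model(n);print(n,np.round(m["intrinsics"],1).tolist(),m["k1"],np.round(m["pose"],4).tolist())
E
```

```text
{'clock': 0.0, 'joints': array([ 1.55059166e+00,  3.85596411e-01,  6.65476845e-03, -4.81673770e-04,
       -1.19396698e+00, -2.58642323e-01]), 'joint_vel': array([ 0.00021476,  0.00014279, -0.00220955,  0.00048996,  0.00085845,
        0.00061648]), 'joint_efforts': array([ 3.24326093e-04, -3.92286694e+01,  1.88403279e+01,  4.18608114e+00,
       -4.68946091e-03, -2.16077694e-06]), 'position': array([171.91551781, 600.699997  , 403.61099336]), 'ee_rot': array([ 9.90283349e-01, -1.39060142e-01, -9.66416466e-05,  1.07527372e-03]), 'contact_force': array([ 0.55976569,  0.02785555, -0.24053215]), 'wrist_torque': array([ 0.01473948,  0.01267977, -0.0154318 ]), 'grasp_force': 0.0, 'gripper_width': 85.11960200500546}
top [[522.6, 0.0, 275.5], [0.0, 522.6, 204.1], [0.0, 0.0, 1.0]] -0.18034284679025558 [[0.0003, 0.9881, -0.154, 303.8171], [-1.0, -0.0, -0.0019, -9.8718], [-0.0019, 0.154, 0.9881, 1616.3487], [0.0, 0.0, 0.0, 1.0]]
side [[406.9, 0.0, 278.6], [0.0, 406.9, 207.6], [0.0, 0.0, 1.0]] -0.07172908414234927 [[0.9354, 0.1812, -0.3037, 207.0969], [-0.3537, 0.4755, -0.8055, -876.6607], [-0.0016, 0.8609, 0.5088, 646.6635], [0.0, 0.0, 0.0, 1.0]]
```

View pics/top0.png

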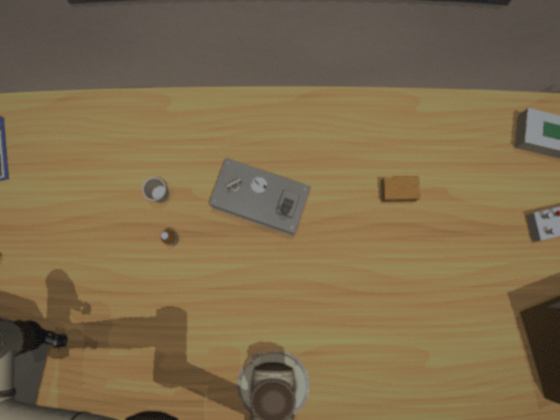

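View pics/side0.png

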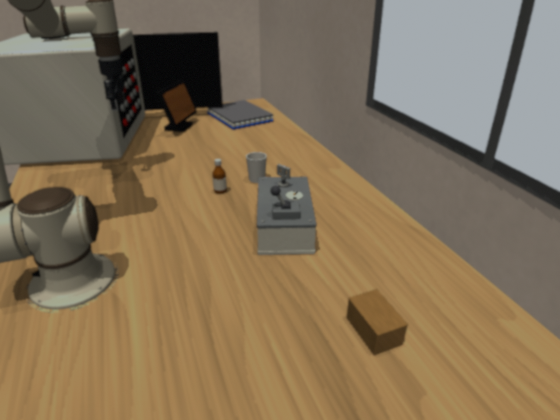

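The top view shows the recorder at about (260,196), with the key near (234,184), the dial near (259,185) and the lever near (287,206). The beaker is at (156,189), the bottle at (168,236) and the carton at (400,189). I'll enlarge the recorder.

```bash
cat > h.py <<'E'
import numpy as np,cv2
from bench import arm
def ray(m,uv):
    K=np.array(m["intrinsics"]);d=np.linalg.solve(K,[uv[0],uv[1],1.])[:2]
    p=d.copy()
    for _ in range(20): p=d/(1+m["k1"]*(p@p))
    P=np.array(m["pose"]);return P[:3,3],P[:3,:3]@np.array([p[0],-p[1],-1.])
def atz(m,uv,z):
    o,d=ray(m,uv);return o+d*(z-o[2])/d[2]
def proj(m,X):
    P=np.array(m["pose"]);c=P[:3,:3].T@(np.asarray(X,float)-P[:3,3]);p=np.array([c[0],-c[1]])/-c[2]
    p=p*(1+m["k1"]*(p@p));K=np.array(m["intrinsics"]);return K[:2,:2]@p+K[:2,2]
E
python3 - <<'E'
import cv2
im=cv2.imread("pics/top0.png")[145:250,195:325]
cv2.imwrite("pics/c0.png",cv2.resize(im,None,fx=5.6,fy=5.6,interpolation=cv2.INTER_CUBIC))
E
```

```text
(no output)
```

View pics/c0.png

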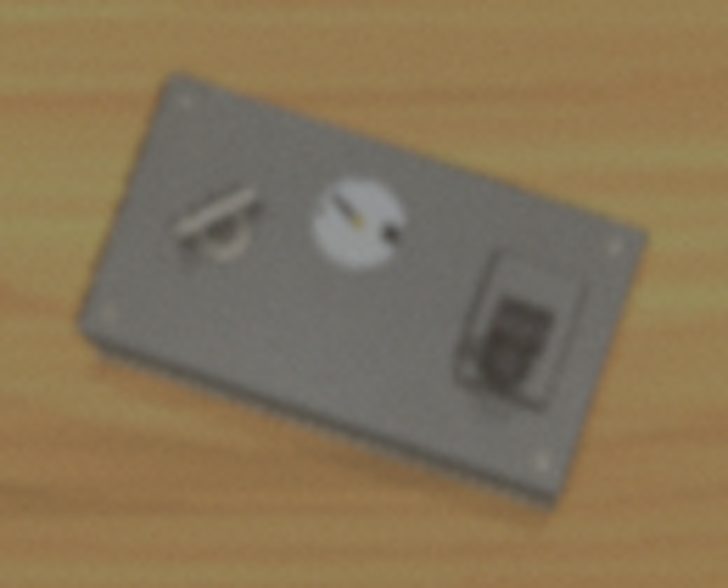

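The crop shows the top corners at (172,75), (648,235), (555,500) and (82,328). The key's top edge runs from (180,230) to (256,192). The needle points to about (333,198), just past the small mark at (318,211), so the recorder is nearly run down. The lever ball is near (503,362).

Run:
```python
from h import *
from scipy.optimize import least_squares
m=arm.camera_model("top");ms=arm.camera_model("side")
full=lambda c:((np.array(c)+.5)/5.6-.5+[195,145])
C=[(172,75),(648,235),(555,500),(82,328)];L=[(75,135),(75,-135),(-75,-135),(-75,135)]
W=[atz(m,full(c),95)[:2] for c in C]
def f(p):
    c,s=np.cos(p[2]),np.sin(p[2]);return np.concatenate([[p[0]+c*a-s*b,p[1]+s*a+c*b]-w for (a,b),w in zip(L,W)])
r=least_squares(f,[500,0,-.3]);p=r.x;print(p,r.fun.round(1))
c,s=np.cos(p[2]),np.sin(p[2]);tw=lambda a,b:np.array([p[0]+c*a-s*b,p[1]+s*a+c*b])
print("key pred",tw(0,78),"lever ball",tw(-26,-88), tw(26,-88),"axis x dir",c,s)
k=[atz(m,full(q),156)[:2] for q in [(180,230),(256,192)]];print("key obs",sum(k)/2,k[1]-k[0],np.linalg.norm(k[1]-k[0]))
d=k[1]-k[0];print("wing heading",np.arctan2(d[1],d[0]),"key angle",p[2]-np.arctan2(d[1],d[0]))
print("ball obs",atz(m,full((503,362)),165))
st=arm.read_state();from scipy.spatial.transform import Rotation as R
M=R.from_quat(st["ee_rot"]).as_matrix();print(M.round(4))
for n,h in(("beaker",(156,183,90)),("bottle",(166,236,115))):print(n,atz(m,h[:2],h[2]))
# side-view check
print("side proj key",proj(ms,[*tw(0,78),139]),"ball",proj(ms,[*tw(-26,-88),165]))
```

```text
[ 5.67655596e+02  4.05694667e+01 -3.38216093e-01] [ 2.5 -0.5  0.1 -1.6 -0.7 -1.8 -2.   3.8]
key pred [593.53636885 114.1506165 ] lever ball [513.92972606 -33.81823976] [562.98382596 -51.07208812] axis x dir 0.943348074954303 -0.33180477615611675
key obs [594.34210839 112.65054725] [ 19.67112369 -38.52020095] 43.252271484778916
wing heading -1.0986489382831222 key angle 0.760432844856661
ball obs [515.35418163 -32.08620776 165.        ]
[[ 9.613e-01 -2.754e-01 -4.000e-04]
 [-2.754e-01 -9.613e-01 -1.900e-03]
 [ 1.000e-04  2.000e-03 -1.000e+00]]
beaker [605.80543789 352.28288866  90.        ]
bottle [443.89376333 311.23330795 115.        ]
side proj key [282.72754782 171.48506084] ball [274.49280809 190.87381289]
```

move_arm(fingers=[85,85,85,85,85,85,85,85,85,85], travel=[[36,23.5,0],[72,47,0],[108,70.5,0],[144,94,0],[180,117.5,0],[216,141,0],[252,164.5,0],[288,188,0],[324,211.5,0],[360,235,0]], dr=[[0,0,0.08],[0,0,0.16],[0,0,0.24],[0,0,0.32],[0,0,0.4],[0,0,0.48],[0,0,0.56],[0,0,0.64],[0,0,0.72],[0,0,0.8]])

```text
clock: 1.1
position: [454.1, 274.3, 404.5]
ee_rot: [0.857, -0.515, -0.0, 0.0]
contact_force: [1.0, 0.9, 0.4]
gripper_width: 85.1
grasp_force: 0.0
```

```bash
cat >> h.py <<'E'
from scipy.spatial.transform import Rotation as R
def tgt(xyz,h):
    s=arm.read_state();M=R.from_quat(s["ee_rot"]);D=R.from_matrix(np.array([[np.cos(h),np.sin(h),0],[np.sin(h),-np.cos(h),0],[0,0,-1]]))
    x=M.as_matrix()[:,0]
    print("t",round(s["clock"],2),"pos",s["position"].round(1),"head",np.arctan2(x[1],x[0]).round(4),"j",s["joints"].round(3),"w",round(s["gripper_width"],1),"F",s["contact_force"].round(1),"T",s["wrist_torque"].round(2),"g",round(s["grasp_force"],1))
    print("travel",M.inv().apply(np.array(xyz)-s["position"]).round(1),"dr",(M.inv()*D).as_rotvec().round(4))
E
python3 -c "
from h import *
tgt([594,113.3,394],-1.099)"
```

```text
t 1.1 pos [454.1 274.3 404.5] head -1.0819 j [ 0.849  0.224 -0.223 -0.    -1.124 -0.36 ] w 85.1 F [1.  0.9 0.4] T [ 0.06 -0.01  0.02] g 0.0
travel [207.8 -47.9  10.4] dr [ 0.0006 -0.      0.0171]
```

move_arm(fingers=[85,85,85,85,85,85,85], travel=[[40,-9,2],[80,-18,4],[120,-28,6],[160,-37,8],[208,-48,10],[208,-48,10],[208,-48,10]], dr=[[0,0,0.01],[0,0,0.017],[0,0,0.017],[0,0,0.017],[0,0,0.017],[0,0,0.017],[0,0,0.017]])

```text
clock: 1.8
position: [594.4, 114.0, 393.6]
ee_rot: [0.853, -0.522, -0.001, 0.001]
contact_force: [0.3, -1.0, -0.5]
gripper_width: 84.9
grasp_force: 0.0
```

Run:
```python
from h import *
tgt([594,113.3,294],-1.099)
m=arm.camera_model("wrist");im=arm.get_image("wrist");cv2.imwrite("pics/w0.png",im[:,:,::-1])
print([proj(m,[594,113.3,z]).round(1).tolist() for z in(95,139,156)])
for s in(-23,23):print(proj(m,[594+s*np.cos(1.099),113.3-s*np.sin(1.099),156]).round(1))
print(np.array(m["pose"]).round(2).tolist())
```

```text
t 1.8 pos [594.4 114.  393.6] head -1.0985 j [ 0.457  0.359 -0.059 -0.    -1.154  0.016] w 84.9 F [ 0.3 -1.  -0.5] T [ 0.01  0.01 -0.  ] g 0.0
travel [ 0.5  0.5 99.6] dr [0.0021 0.0004 0.0005]
[[272.5, 208.3], [272.7, 224.3], [272.8, 232.1]]
[272.8 264.5]
[272.8 197.8]
[[-0.89, 0.44, 0.13, 626.85], [-0.45, -0.86, -0.24, 50.88], [0.0, -0.28, 0.96, 362.42], [0.0, 0.0, 0.0, 1.0]]
```

View pics/w0.png

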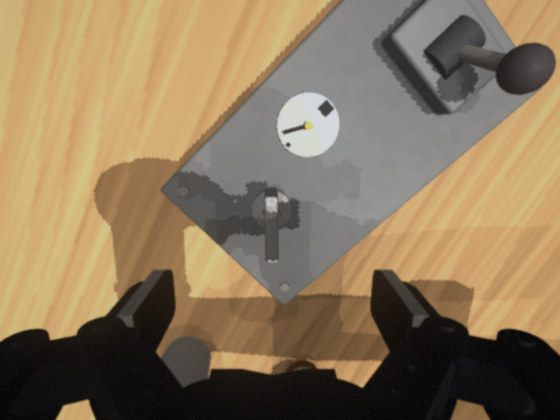

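The wrist view shows the key's top edge from about (272,192) to (272,262), upright in the image. This matches the prediction of (273,198) to (273,264). The needle is just past the small mark, so I'll go down and grip.

move_arm(fingers=[85,85,85,85,85,0,0,0,0,0], travel=[[0,0,30],[0,0,60],[0,0,85],[0,0,100],[0,0,100],[0,0,100],[0,0,100],[0,0,100],[0,0,100],[0,0,100]], dr=[[0,0,0],[0,0,0],[0,0,0],[0,0,0],[0,0,0],[0,0,0],[0,0,0],[0,0,0],[0,0,0],[0,0,0]])

```text
clock: 2.85
position: [594.0, 115.2, 295.3]
ee_rot: [0.854, -0.521, 0.0, -0.0]
contact_force: [-0.1, 0.2, 0.3]
gripper_width: 11.7
grasp_force: 0.0
```

```bash
python3 -c "
from h import *
tgt([594,113.3,294],-1.099)"
```

```text
t 2.85 pos [594.  115.2 295.3] head -1.0959 j [ 0.459  0.447 -0.189  0.    -0.934  0.016] w 11.7 F [-0.1  0.2  0.3] T [ 0.01  0.02 -0.01] g 0.0
travel [1.7 0.9 1.3] dr [-0.001  -0.      0.0031]
```

move_arm(fingers=[0,0,0], travel=[[1,0.5,0],[1,0.5,0],[1,0.5,0]], dr=[[0,0,0],[0,0,0],[0,0,0]])

```text
clock: 3.15
position: [594.1, 114.9, 295.3]
ee_rot: [0.854, -0.521, 0.0, -0.001]
contact_force: [-1.6, 5.6, 2.9]
gripper_width: 8.0
grasp_force: 58.8
```

```bash
python3 -c "
from h import *
tgt([594,113.3,294],-1.099)"
```

```text
t 3.15 pos [594.1 114.9 295.3] head -1.0953 j [ 0.458  0.447 -0.189 -0.001 -0.933  0.018] w 8.0 F [-1.6  5.6  2.9] T [1.32 0.58 0.11] g 58.8
travel [1.4 0.8 1.3] dr [-0.0019  0.0008  0.0037]
```

move_arm(fingers=[0,0,0,0,0,0,0,0,0,0], travel=[[0,0,0],[0,0,0],[0,0,0],[0,0,0],[0,0,0],[0,0,0],[0,0,0],[0,0,0],[0,0,0],[0,0,0]], dr=[[0,0,0.14],[0,0,0.28],[0,0,0.42],[0,0,0.56],[0,0,0.7],[0,0,0.84],[0,0,0.98],[0,0,1.12],[0,0,1.26],[0,0,1.4]])

```text
clock: 4.15
position: [595.2, 114.6, 295.3]
ee_rot: [-0.315, 0.949, -0.0, 0.003]
contact_force: [3.5, 1.8, -1.4]
gripper_width: 8.1
grasp_force: 58.4
```

```bash
python3 -c "
from h import *
tgt([594,113.3,294],-2.5)"
```

```text
t 4.15 pos [595.2 114.6 295.3] head -2.5003 j [ 4.570e-01  4.480e-01 -1.880e-01  1.000e-03 -9.300e-01 -1.387e+00] w 8.1 F [ 3.5  1.8 -1.4] T [ 0.52 -0.93  0.2 ] g 58.4
travel [ 1.8 -0.3  1.3] dr [-0.0018  0.0047 -0.0003]
```

move_arm(fingers=[85,85,85,85,85,85,85,85], travel=[[0,0,0],[0,0,0],[0,0,0],[0,0,0],[0,0,0],[0,0,0],[0,0,0],[0,0,0]], dr=[[0,0,0],[0,0,0],[0,0,0],[0,0,0],[0,0,0],[0,0,0],[0,0,0],[0,0,0]])

```text
clock: 4.95
position: [594.0, 114.1, 294.7]
ee_rot: [-0.317, 0.948, -0.0, -0.0]
contact_force: [-0.5, 0.5, -0.4]
gripper_width: 85.1
grasp_force: 0.0
```

```bash
python3 -c "
from h import *
tgt([594.5,113.8,294],-2.5)"
```

```text
t 4.95 pos [594.  114.1 294.7] head -2.4956 j [ 0.457  0.447 -0.19   0.    -0.934 -1.382] w 85.1 F [-0.5  0.5 -0.4] T [0.02 0.05 0.04] g 0.0
travel [-0.3 -0.6  0.7] dr [ 0.     -0.0001  0.0044]
```

move_arm(fingers=[85,85,85,85,85,85,85,85,85,85], travel=[[0,0,0],[0,0,0],[0,0,0],[0,0,0],[0,0,0],[0,0,0],[0,0,0],[0,0,0],[0,0,0],[0,0,0]], dr=[[0,0,-0.14],[0,0,-0.28],[0,0,-0.42],[0,0,-0.56],[0,0,-0.7],[0,0,-0.84],[0,0,-0.98],[0,0,-1.12],[0,0,-1.26],[0,0,-1.4]])

```text
clock: 5.95
position: [594.0, 114.1, 294.7]
ee_rot: [0.855, -0.518, 0.0, 0.0]
contact_force: [0.2, 0.4, -0.5]
gripper_width: 85.2
grasp_force: 0.0
```

move_arm(fingers=[85,85,85,85,85,85,85,85,85,85], travel=[[0,0,0],[0,0,0],[0,0,0],[0,0,0],[0,0,0],[0,0,0],[0,0,0],[0,0,0],[0,0,0],[0,0,0]], dr=[[0,0,-0.14],[0,0,-0.28],[0,0,-0.42],[0,0,-0.56],[0,0,-0.7],[0,0,-0.84],[0,0,-0.98],[0,0,-1.12],[0,0,-1.26],[0,0,-1.4]])

```text
clock: 6.95
position: [594.0, 114.1, 294.7]
ee_rot: [0.988, 0.154, 0.0, 0.0]
contact_force: [-0.4, -0.2, -0.2]
gripper_width: 84.8
grasp_force: 0.0
```

```bash
python3 -c "
from h import *
tgt([594.3,113.8,294],-2.5+np.pi)"
```

```text
t 6.95 pos [594.  114.1 294.7] head 0.3102 j [ 0.457  0.447 -0.19   0.    -0.934  1.424] w 84.8 F [-0.4 -0.2 -0.2] T [-0.02 -0.01  0.02] g 0.0
travel [0.2 0.4 0.7] dr [ 0.     -0.     -0.3314]
```

move_arm(fingers=[85,85,85,0,0,0,0,0,0,0], travel=[[0,0,0],[0,0,0],[0,0,0],[0,0,0],[0,0,0],[0,0,0],[0,0,0],[0,0,0],[0,0,0],[0,0,0]], dr=[[0,0,-0.14],[0,0,-0.28],[0,0,-0.332],[0,0,-0.332],[0,0,-0.332],[0,0,-0.332],[0,0,-0.332],[0,0,-0.332],[0,0,-0.332],[0,0,-0.332]])

```text
clock: 7.95
position: [594.2, 113.7, 294.9]
ee_rot: [0.95, 0.313, 0.0, 0.0]
contact_force: [2.1, -2.9, -0.7]
gripper_width: 8.3
grasp_force: 58.7
```

```bash
python3 -c "
from h import *
tgt([594.3,113.8,294],-2.5+np.pi)"
```

```text
t 7.95 pos [594.2 113.7 294.9] head 0.6363 j [ 4.57e-01  4.47e-01 -1.90e-01  1.00e-03 -9.34e-01  1.75e+00] w 8.3 F [ 2.1 -2.9 -0.7] T [-0.71 -0.4   0.1 ] g 58.7
travel [0.1 0.  0.9] dr [ 0.0007 -0.0001 -0.0052]
```

move_arm(fingers=[0,0,0,0,0,0,0,0,0,0], travel=[[0,0,0],[0,0,0],[0,0,0],[0,0,0],[0,0,0],[0,0,0],[0,0,0],[0,0,0],[0,0,0],[0,0,0]], dr=[[0,0,0.14],[0,0,0.28],[0,0,0.42],[0,0,0.56],[0,0,0.7],[0,0,0.84],[0,0,0.98],[0,0,1.12],[0,0,1.26],[0,0,1.4]])

```text
clock: 8.95
position: [594.2, 114.4, 294.9]
ee_rot: [0.927, -0.375, 0.0, -0.001]
contact_force: [0.6, -0.5, -0.8]
gripper_width: 8.5
grasp_force: 58.8
```

move_arm(fingers=[0,0,0,0,0,0,0,0], travel=[[0,0,0],[0,0,0],[0,0,0],[0,0,0],[0,0,0],[0,0,0],[0,0,0],[0,0,0]], dr=[[0,0,0.14],[0,0,0.28],[0,0,0.42],[0,0,0.56],[0,0,0.7],[0,0,0.84],[0,0,0.98],[0,0,1.02]])

```text
clock: 9.75
position: [594.6, 114.5, 294.9]
ee_rot: [-0.627, 0.779, -0.0, 0.001]
contact_force: [2.9, -0.2, -1.1]
gripper_width: 7.9
grasp_force: 58.6
```

```bash
python3 -c "
from h import *
tgt([594.3,113.8,294],-1.907)"
```

```text
t 9.75 pos [594.6 114.5 294.9] head -1.7862 j [ 0.457  0.448 -0.189  0.    -0.931 -0.673] w 7.9 F [ 2.9 -0.2 -1.1] T [-0.04 -0.85  0.2 ] g 58.6
travel [0.8 0.2 0.9] dr [-0.0024  0.0017  0.1208]
```

move_arm(fingers=[0,0,0,0,0], travel=[[0,0,0],[0,0,0],[0,0,0],[0,0,0],[0,0,0]], dr=[[0,0,0.03],[0,0,0.06],[0,0,0.09],[0,0,0.12],[0,0,0.14]])

```text
clock: 10.25
position: [594.7, 114.5, 294.9]
ee_rot: [-0.572, 0.82, -0.0, 0.001]
contact_force: [5.2, 0.3, -3.5]
gripper_width: 8.2
grasp_force: 59.1
```

```bash
python3 -c "
from h import *
tgt([594.3,113.8,294],-1.907)"
```

```text
t 10.25 pos [594.7 114.5 294.9] head -1.9241 j [ 0.457  0.448 -0.189  0.    -0.931 -0.811] w 8.2 F [ 5.2  0.3 -3.5] T [ 0.19 -1.47  0.59] g 59.1
travel [0.8 0.1 0.9] dr [-0.0023  0.0018 -0.0171]
```

move_arm(fingers=[0,0,0,0], travel=[[0,0,0],[0,0,0],[0,0,0],[0,0,0]], dr=[[0,0,0.02],[0,0,0.04],[0,0,0.05],[0,0,0.05]])

```text
clock: 10.65
position: [594.7, 114.7, 295.0]
ee_rot: [-0.553, 0.833, -0.001, 0.001]
contact_force: [5.6, 1.2, -3.1]
gripper_width: 8.5
grasp_force: 73.6
```

```bash
python3 -c "
from h import *
tgt([594.3,113.8,294],-1.907)"
```

```text
t 10.65 pos [594.7 114.7 295. ] head -1.9694 j [ 0.458  0.448 -0.189  0.002 -0.932 -0.857] w 8.5 F [ 5.6  1.2 -3.1] T [ 0.07 -1.38  1.26] g 73.6
travel [0.9 0.  1. ] dr [-0.0026  0.0009 -0.0624]
```

move_arm(fingers=[85,85,85,85,85,85,85,85,85,85], travel=[[0,0,0],[0,0,0],[0,0,0],[0,0,0],[0,0,0],[0,0,0],[0,0,0],[0,0,-35],[0,0,-70],[0,0,-100]], dr=[[0,0,0],[0,0,0],[0,0,0],[0,0,0],[0,0,0],[0,0,0],[0,0,0],[0,0,0],[0,0,0],[0,0,0]])

```text
clock: 11.65
position: [594.0, 114.1, 396.5]
ee_rot: [-0.551, 0.834, -0.0, 0.0]
contact_force: [0.5, 0.5, 0.2]
gripper_width: 85.1
grasp_force: 0.0
```

move_arm(fingers=[85,85], travel=[[0,0,0],[0,0,0]], dr=[[0,0,0],[0,0,0]])

```text
clock: 11.85
position: [593.7, 114.0, 395.3]
ee_rot: [-0.551, 0.834, 0.0, 0.001]
contact_force: [0.5, -0.4, 0.3]
gripper_width: 84.9
grasp_force: 0.0
```

Run:
```python
from h import *
y=-0.338;c,s=np.cos(y),np.sin(y)
tw=lambda a,b:[567.7+c*a-s*b,40.6+s*a+c*b]
print(tw(-85,-88))
tgt([*tw(-85,-88),394],y)
im=arm.get_image("wrist");cv2.imwrite("pics/w1.png",im[:,:,::-1])
```

```text
[np.float64(458.3284402262951), np.float64(-14.234860377928129)]
t 11.85 pos [593.7 114.  395.3] head -1.9741 j [ 4.570e-01  3.560e-01 -5.900e-02 -1.000e-03 -1.154e+00 -8.600e-01] w 84.9 F [ 0.5 -0.4  0.3] T [ 0.01  0.04 -0.03] g 0.0
travel [171.1  74.2   1. ] dr [-1.6000e-03  7.0000e-04 -1.6361e+00]
```

View pics/w1.png

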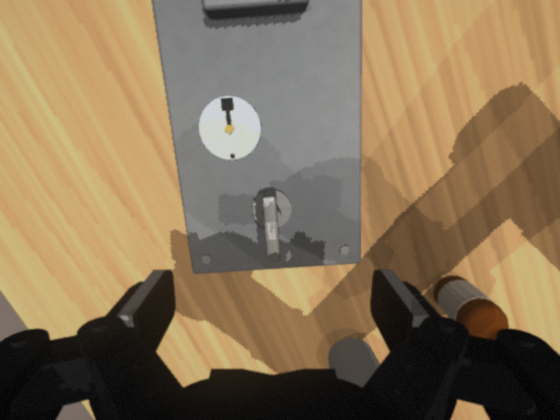

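The needle at (228,115) points at the square mark (227,104) and the wings lie along the case's long axis, so it is fully wound. Next is the lever.

move_arm(fingers=[0,0,0,0,0,0,0,0,0,0], travel=[[20,8,0],[40,17,0],[60,26,0],[80,35,0],[100,43,0],[120,52,0],[140,61,0],[160,69,0],[171,74,0],[171,74,0]], dr=[[0,0,-0.14],[0,0,-0.28],[0,0,-0.42],[0,0,-0.56],[0,0,-0.7],[0,0,-0.84],[0,0,-0.98],[0,0,-1.12],[0,0,-1.26],[0,0,-1.4]])

```text
clock: 12.9
position: [457.2, -15.2, 393.3]
ee_rot: [0.96, -0.281, -0.002, 0.001]
contact_force: [1.2, -0.0, -0.4]
gripper_width: 0.3
grasp_force: 0.0
```

Run:
```python
from h import *
tgt([458.3,-14.2,323],-.338)
```

```text
t 12.9 pos [457.2 -15.2 393.3] head -0.5694 j [ 3.230e-01  1.070e-01 -3.990e-01 -1.000e-03 -1.068e+00  6.780e-01] w 0.3 F [ 1.2 -0.  -0.4] T [-0.02 -0.07 -0.  ] g 0.0
travel [ 0.5 -1.6 70.3] dr [ 0.0022  0.003  -0.2314]
```

move_arm(fingers=[0,0,0,0,0], travel=[[0,-1,25],[0,-1,50],[0,-1,71],[0,-1,71],[0,-1,71]], dr=[[0,0,-0.12],[0,0,-0.232],[0,0,-0.232],[0,0,-0.232],[0,0,-0.232]])

```text
clock: 13.4
position: [459.4, -13.4, 323.2]
ee_rot: [0.985, -0.17, -0.001, 0.001]
contact_force: [0.2, 1.1, 0.5]
gripper_width: -0.2
grasp_force: 0.0
```

Run:
```python
from h import *
tgt([567.7+.943*2-.332*88,40.6-.332*2-.943*88,323],-.338)
```

```text
t 13.4 pos [459.4 -13.4 323.2] head -0.3417 j [ 0.326  0.188 -0.501  0.    -0.884  0.903] w -0.2 F [0.2 1.1 0.5] T [-0.03 -0.03  0.02] g 0.0
travel [86.2  0.8  0.1] dr [ 0.0017  0.0016 -0.0037]
```

move_arm(fingers=[0,0,0,0,0,0,0,0,0,0], travel=[[10,0.8,0],[20,0.8,0],[29,0.8,0],[37,0.8,0],[45,0.8,0],[53,0.8,0],[61,0.8,0],[68,0.8,0],[75,0.8,0],[80,0.8,0]], dr=[[0,0,0],[0,0,0],[0,0,0],[0,0,0],[0,0,0],[0,0,0],[0,0,0],[0,0,0],[0,0,0],[0,0,0]])

```text
clock: 14.4
position: [535.1, -41.1, 323.5]
ee_rot: [0.985, -0.17, 0.0, -0.0]
contact_force: [-1.2, 1.2, 0.7]
gripper_width: 0.2
grasp_force: 0.6
```

move_arm(fingers=[0,0,0], travel=[[2,0,0],[4,0,0],[5,0,0]], dr=[[0,0,0],[0,0,0],[0,0,0]])

```text
clock: 14.7
position: [539.1, -42.6, 323.4]
ee_rot: [0.985, -0.17, -0.0, 0.0]
contact_force: [-0.9, 0.8, -0.9]
gripper_width: 0.2
grasp_force: 0.6
```

Run:
```python
from h import *
tgt([567.7+.943*2-.332*88,40.6-.332*2-.943*88,323],-.338)
```

```text
t 14.7 pos [539.1 -42.6 323.4] head -0.3419 j [ 0.221  0.318 -0.315 -0.    -0.939  1.008] w 0.2 F [-0.9  0.8 -0.9] T [0.14 0.33 0.01] g 0.6
travel [ 1.4 -0.   0.4] dr [ 0.0003  0.0008 -0.0039]
```

Torque shows light contact but no stop yet, so I'll continue in small steps.

move_arm(fingers=[0,0,0,0], travel=[[1,0,0],[2,0,0],[3,0,0],[3,0,0]], dr=[[0,0,0],[0,0,0],[0,0,0],[0,0,0]])

```text
clock: 15.1
position: [542.0, -43.7, 323.7]
ee_rot: [0.985, -0.17, -0.0, 0.0]
contact_force: [-1.2, 0.5, -0.9]
gripper_width: 0.3
grasp_force: 0.6
```

move_arm(fingers=[0,0,0,0], travel=[[1,0,0],[2,0,0],[2,0,0],[2,0,0]], dr=[[0,0,0],[0,0,0],[0,0,0],[0,0,0]])

```text
clock: 15.5
position: [543.4, -44.1, 323.6]
ee_rot: [0.985, -0.17, -0.001, 0.0]
contact_force: [-5.1, 1.9, 1.1]
gripper_width: -0.4
grasp_force: 2.6
```

Run:
```python
from h import *
tgt([567.7+.943*2-.332*88,40.6-.332*2-.943*88,323],-.338)
```

```text
t 15.5 pos [543.4 -44.1 323.6] head -0.3419 j [ 2.160e-01  3.250e-01 -3.040e-01 -1.000e-03 -9.440e-01  1.013e+00] w -0.4 F [-5.1  1.9  1.1] T [ 0.64  1.32 -0.08] g 2.6
travel [-3.2 -0.   0.6] dr [ 0.0004  0.0016 -0.0039]
```

move_arm(fingers=[0,0,0], travel=[[1,0,0],[2,0,0],[2,0,0]], dr=[[0,0,0],[0,0,0],[0,0,0]])

```text
clock: 15.8
position: [544.2, -44.5, 323.5]
ee_rot: [0.985, -0.17, -0.003, 0.0]
contact_force: [-9.5, 5.5, 5.1]
gripper_width: 0.2
grasp_force: 5.4
```

move_arm(fingers=[0,0,0,0,0,0,0,0,0,0], travel=[[-10,0,0],[-30,0,0],[-55,0,0],[-85,0,0],[-100,0,-30],[-100,0,-60],[-100,0,-80],[-100,0,-80],[-100,0,-80],[-100,0,-80]], dr=[[0,0,0],[0,0,0],[0,0,0],[0,0,0],[0,0,0],[0,0,0],[0,0,0],[0,0,0],[0,0,0],[0,0,0]])

```text
clock: 16.8
position: [451.4, -11.5, 402.9]
ee_rot: [0.985, -0.17, -0.0, 0.0]
contact_force: [0.1, -0.5, 0.1]
gripper_width: -0.1
grasp_force: 0.0
```

Run:
```python
from h import *
tgt([567.7,40.6,400],-.338)
a=arm.get_image("wrist");b=arm.get_image("top")[145:250,195:325]
ms=arm.camera_model("wrist");print("ball end pred",proj(ms,[563,-51,165]))
b=cv2.resize(b,(520,420),interpolation=cv2.INTER_CUBIC);a=cv2.resize(a,(560,420))
cv2.imwrite("pics/end.png",cv2.resize(np.hstack([a,b])[:,:,::-1],(800,311)))
```

```text
t 16.8 pos [451.4 -11.5 402.9] head -0.3421 j [ 0.336  0.087 -0.397 -0.    -1.088  0.893] w -0.1 F [ 0.1 -0.5  0.1] T [-0.   -0.01  0.  ] g 0.0
travel [ 92.  -88.1   2.8] dr [ 0.0005  0.0006 -0.0041]
ball end pred [270.34541732  29.96102686]
```

View pics/end.png

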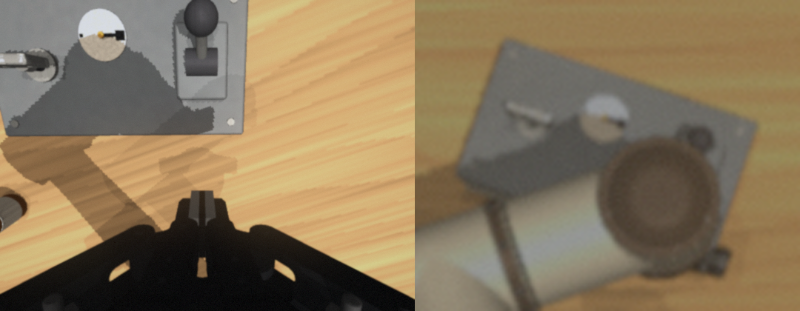

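In the wrist half of the picture the ball is at (200,18), about (270,24) at full size. The prediction for the far stop was (270,30), so the lever is fully over. The needle is still on the square mark and the arm is clear.

```bash
python3 -c "
from bench import arm
print(arm.job_done())"
```

```text
the job is handed in; nothing more can be done
None
```

I wound the recorder to its stop in part turns (needle on the square mark), then pushed the pen lever over to its window-side stop, left the bottle, carton and beaker alone, and handed the job in at about 17 s with the arm clear.

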